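# Roll the stand pillar into the V-cradle and up to its stop

### The job

With the fingers against its side, roll the loose aluminium pillar across the bench, up the cradle's ramp and into the V-groove; then push on its end so that it slides along the groove until its other end is against the stop plate. Never lift the pillar, leave the bottle, the glass dish and the objective where they are, and finish with the pillar at rest and the hand clear of it.

Things in the scene. Friction and masses are not known exactly. Their poses are not given: they have to be found in the camera images.
- pillar: the loose aluminium bar (microscope stand pillar) lying on the bench: a smooth round cylinder 40 mm in diameter, 150 mm long, about 0.5 kg, which rolls when pushed. Origin on its axis at mid-length; its y axis runs along the bar, x and z turn as it rolls. It starts 140 to 190 mm to one side of the groove (either side), up to 0.2 rad out of parallel with it.
- cradle: grey cradle fixed to the bench. Origin on the bench under the groove's middle; y along the groove, x across it, z up. Cross-section, y = -90 to +90 mm: on either side a ramp rises from the bench at x = +-66 to a lip 12 mm high at x = +-16; between the lips a V, 3 mm above the bench at x = 0. Stop plate at the +y end: 60 wide, 8 thick, 44 high, inner face at y = +90. The -y end is open.
- cradle_seat (a point): where the pillar's centre is when it lies in the groove with its end against the stop plate: cradle x = 0, y = +15 mm, 26 mm above the bench; axes parallel to the cradle's. (On top of a lip the pillar's centre is 32 mm above the bench.) Sliding it along the groove takes about 2 to 5 N.
- oil_bottle: bystander: small loose amber bottle with a black cap, 34 mm in diameter, 62 mm high, standing 140 to 190 mm from the groove on the side where the pillar is not; origin at the centre of its underside
- dish: bystander: loose low glass dish, 90 mm in diameter, 16 mm high, beyond the stop plate; origin at the centre of its underside
- objective: bystander: loose steel microscope objective standing on end, 28 mm in diameter, 45 mm high, to the robot's right; origin at the centre of its underside

How it is judged:
On the way, in this order (a step that is already met when the one before it is completed fails the run):
1. the pillar rolls: it has turned by more than 1 rad about its axis while lying level (angle between pillar's own z axis and vertical above 1 rad).
2. the pillar lies down in the V-groove, parallel to it (x of pillar in the frame of cradle between -0.005 and 0.005 m and z of pillar in the frame of cradle below 0.029 m and angle between the y axis of pillar and the y axis of cradle, either way round below 0.06 rad), for 0.1 s.
3. the pillar's end is against the stop plate (within 4 mm) (y of pillar in the frame of cradle above 0.011 m), for 0.1 s.
At the end, for the whole second after the job is handed in: The pillar lies at rest down in the V-groove (axis within 5 mm of the groove's middle, parallel within 0.06 rad), its end within 4 mm of the stop plate; the bystanders are within 15 mm of where they stood (all of step 2 and z of pillar in the frame of cradle above 0.022 m and y of pillar in the frame of cradle between 0.011 and 0.019 m and linear speed of pillar below 0.01 m/s and distance of each of oil_bottle, dish, objective from where it was at the start of the episode below 0.015 m); the robot touches nothing.
It fails at once if the pillar is lifted: its centre more than 42 mm above the bench, or more than 28 mm above it where it is over 80 mm from the groove (height (world z) of pillar above 0.042 m or (height (world z) of pillar above 0.028 m and (x of pillar in the frame of cradle above 0.08 m or x of pillar in the frame of cradle below -0.08 m))).
It fails at once if the pillar is tipped up by more than 0.25 rad (angle between pillar's own y axis and vertical below 1.32 rad or angle between pillar's own y axis and vertical above 1.82 rad).
It fails at once if the bottle is pushed more than 15 mm or tipped (distance of oil_bottle from where it was at the start of the episode above 0.015 m or angle between oil_bottle's own z axis and vertical above 0.3 rad).
It fails at once if the dish is pushed more than 15 mm or tipped (distance of dish from where it was at the start of the episode above 0.015 m or angle between dish's own z axis and vertical above 0.3 rad).
It fails at once if the objective is pushed more than 15 mm or tipped (distance of objective from where it was at the start of the episode above 0.015 m or angle between objective's own z axis and vertical above 0.3 rad).
It also fails if it takes over 51 s, if anything falls off the work surface, if the arm or the gripper's body presses on something with over 40 N, if the wrist force passes 120 N, or if a joint passes its speed limit or range.

### The arm

A 6-joint arm with a two-finger parallel gripper is mounted at the origin on the work surface. World frame = base frame: x ahead of the robot, y to its left, z up, the work surface at z = 0. Lengths are in m, angles in rad, forces in N, time in s.
With the tool pointing down it reaches from about 0.375 to 0.9 m from the base axis. Payload 3.1 kg.
Tool frame: the origin (TCP) lies midway between the tips of the shut fingers; the grasp point (between the pads) lies robot.grip_depth behind it (robot.grip_depth is the distance from the TCP to the grasp point, in m); z points along the fingers, y is the line along which they close (so a half turn about z gives the same grasp; the last joint's range is limited). The gripper opens to 87 mm and grips with 3 to 60 N. Pads are 19 mm wide; open, the fingers measure 117 mm over their backs; the gripper's body (75 mm by 190 mm) begins 51 mm behind the grasp point.
Start: joints at [1.067, 0.527, 1.433, -0, 1.181, -0.178], TCP at [0.2, 0.592, 0.223] pointing down, gripper open.
Joint ranges: [-3.08, 3.08], [-0.75, 2.2], [0.22, 2.44], [-1.43, 4.57], [0, 2.65], [-2.85, 2.85]. Speed limits (rad/s): [2.79, 2.79, 3.14, 3.14, 3.14, 3.14].

### API

Orientations are given as a unit quaternion [x, y, z, w].
In Python, from rig import robot gives the robot as it stands.
- The arm moves only by the shell command python3 nudge.py 'ROWS' [OPENING] [FORCE]. ROWS is a JSON object whose key "moves" holds a list of rows, 1 to 20 of them, each of 4 numbers: dx, dy, dz in m, then a turn about the tool's z in rad; each row shifts and turns the commanded pose from where the row before left it, along the tool's axes as they then stand; what a row does not reach is not made up. A row lasts 1/12 s, in which the tool goes at most 0.0417 m and 0.125 rad, less where a joint would pass 70% of its speed; a pose out of reach is approached as far as the arm can. OPENING is the finger opening in m, set as the command begins (- or left out keeps the last). The fingers move at their own pace and stop on an object; FORCE is the grip in N (left out, the last holds). Time passes only in rows, so rows that do not move let the fingers close. It prints the time, the measured TCP pose, the force, the opening and the grip force at its end. Input that does not fit is refused with a message, and nothing moves.
- robot.get_obs(): the state, without advancing time (a new reading comes with each control period).
- robot.camera(name): name is "scene" or "top"; returns a dict with "img" (420x560x3 uint8, red, green, blue), "fx", "fy", "cx", "cy" (pixels), "xyz" and "attitude" of the camera in the world. Camera axes: x right, y down, z forward; pixel columns grow to the right and rows downward; lengths in m; the calibration is good to about 2 mm. A picture is of the moment at which its call begins. There is no depth.
- robot.hand_in(): hands the job in; it is judged then, once.
The state is a dict: "time": time; "q": joint angles; "joint_velocities": joint speeds; "joint_torque": joint torques, N m; "position": TCP position; "tool_rot": TCP orientation; "ft_force": force on the tool from outside, world axes, zero at the start; "moment": the same for the moment, N m; "grip_width": finger opening in m; "grip_force": force on a finger pad.
Only numpy, scipy, OpenCV 4.12 (cv2) and the standard library are available. Lean on these libraries where they do the work, as an engineer would, in place of code of your own. Each camera call takes 0.05 s, during which the arm holds its last target. There are 200 camera calls.

## Working session

There is one attempt and no reset: what is moved stays moved. The work goes in short steps, Python scripts to look and compute and a shell command to move; the robot and the scene stay as the last step left them, time stands still between calls to the robot, and variables do not carry over. Pictures are saved under pics/ and viewed, at most 13 in all, crops included, and the job is handed in when it is done.

```bash
ls; mkdir -p pics; python3 - <<'E'
from rig import robot
import cv2
o=robot.get_obs();print(o['position'],o['tool_rot'],o['time'],robot.grip_depth)
for n in("top","scene"):
    c=robot.camera(n);cv2.imwrite(f"pics/{n}0.png",c["img"][:,:,::-1]);print({k:v for k,v in c.items() if k!="img"})
E
```

```text
nudge.py
pics
rig.py
[0.19963854 0.59148705 0.22156054] [ 1.62178203e-01  9.86760900e-01 -1.01179534e-03 -3.64845657e-04] 0.0 0.0187
{'fx': 528.6395305298355, 'fy': 528.6395305298355, 'cx': 278.8433219771761, 'cy': 210.54433033885113, 'xyz': array([ 0.52755183, -0.10534117,  1.26164029]), 'attitude': array([-0.7029719 ,  0.71046288, -0.02961702,  0.01399422])}
{'fx': 397.4203577555701, 'fy': 397.4203577555701, 'cx': 277.03398529113207, 'cy': 209.13899302441945, 'xyz': array([ 1.03503957, -0.33832289,  0.75587064]), 'attitude': array([ 0.81368903,  0.50537177, -0.14999963, -0.24496868])}
```

View pics/top0.png

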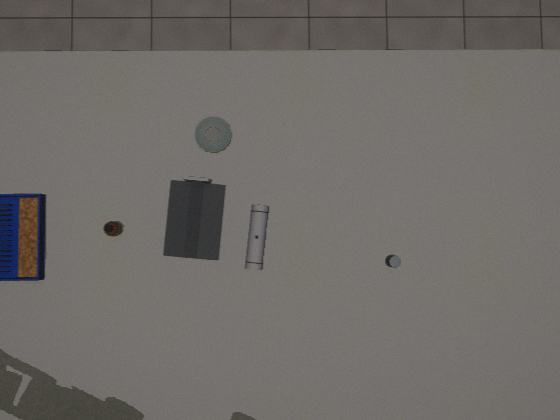

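View pics/scene0.png

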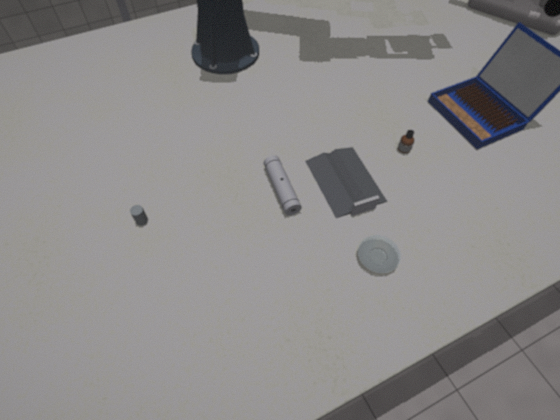

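The top view shows the cradle at about (194,220) with its stop plate at the top (198,180). The pillar is at (257,237), the bottle at (113,228), the dish at (213,135) and the objective at (393,261). I'll zoom in to measure them.

```bash
python3 - <<'E'
import cv2,numpy as np
a=cv2.imread("pics/top0.png")[170:275,155:285];b=cv2.imread("pics/scene0.png")[140:225,255:395]
A=cv2.resize(a,None,fx=5,fy=5,interpolation=cv2.INTER_CUBIC);B=cv2.resize(b,None,fx=5,fy=5,interpolation=cv2.INTER_CUBIC)
cv2.imwrite("pics/topc.png",cv2.convertScaleAbs(A,alpha=1.5));cv2.imwrite("pics/scenec.png",cv2.convertScaleAbs(B,alpha=1.2))
E
```

```text
(no output)
```

View pics/topc.png

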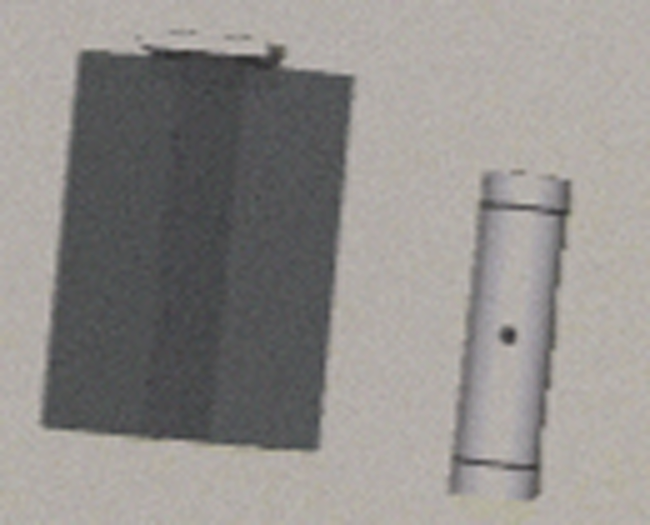

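View pics/scenec.png

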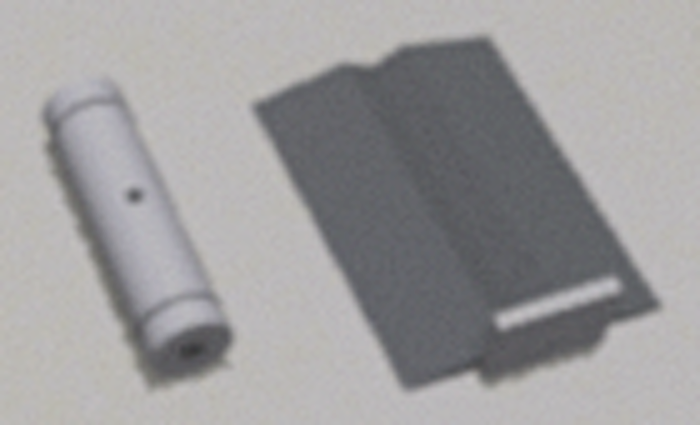

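The crop corners read as follows:

| Feature | Top crop | Scene crop |
|---|---|---|
| Cradle feet | (80,50), (354,75), (319,450), (42,428) | (407,390), (253,103), (485,37), (660,305) |
| Pillar corners | (483,172), (570,178), (536,498), (450,492) | not read |
| Pillar dot | (508,335) | (134,195) |

```bash
cat > m.py <<'E'
import numpy as np
from scipy.spatial.transform import Rotation as R
CAM={"top":(528.6395,278.8433,210.5443,[0.52755183,-0.10534117,1.26164029],[-0.7029719,0.71046288,-0.02961702,0.01399422]),
"scene":(397.42036,277.03399,209.13899,[1.03503957,-0.33832289,0.75587064],[0.81368903,0.50537177,-0.14999963,-0.24496868])}
def ray(n,p):
    f,cx,cy,o,q=CAM[n];return np.array(o),R.from_quat(q).apply([(p[0]-cx)/f,(p[1]-cy)/f,1])
def atz(n,p,z):
    o,d=ray(n,p);return o+d*(z-o[2])/d[2]
def tri(p,s):
    (a,d),(b,e)=ray("top",p),ray("scene",s)
    t=np.linalg.lstsq(np.c_[d,-e],b-a,rcond=None)[0];P,Q=a+d*t[0],b+e*t[1];return (P+Q)/2,np.linalg.norm(P-Q)
def tc(u,v):return((u+.5)/5-.5+155,(v+.5)/5-.5+170)
def sc(u,v):return((u+.5)/5-.5+255,(v+.5)/5-.5+140)
E
python3 - <<'E'
from m import *
np.set_printoptions(precision=4,suppress=True)
T=[(80,50),(354,75),(319,450),(42,428)];S=[(660,305),(407,390),(253,103),(485,37)]
for t,s in zip(T,S):print(atz("top",tc(*t),0),atz("scene",sc(*s),0),*tri(tc(*t),sc(*s)))
C=np.array([atz("top",tc(*t),0) for t in T]);Cs=np.array([atz("scene",sc(*s),0) for s in S])
for c in(C,Cs):
    y=c[0]+c[1]-c[2]-c[3];print("cradle",c.mean(0),np.arctan2(y[1],y[0]))
print("dot",tri(tc(508,335),sc(134,195)))
p=np.array([atz("top",tc(*t),.022) for t in[(483,172),(570,178),(536,498),(450,492)]]);print(p,p.mean(0));y=p[0]+p[1]-p[2]-p[3];print(np.arctan2(y[1],y[0]),np.linalg.norm(y)/2)
for n,q in(("bottle",(113,228)),("dish",(213,135)),("obj",(393,261))):print(n,atz("top",q,.03))
E
```

```text
[0.682  0.1242 0.    ] [0.6808 0.1232 0.    ] [0.6815 0.1235 0.0007] 0.0015202628523943715
[ 0.6688 -0.0064  0.    ] [ 0.6689 -0.0059  0.    ] [ 0.6689 -0.0062  0.0002] 0.0004758757174258782
[0.4902 0.011  0.    ] [0.4906 0.0125 0.    ] [0.4905 0.0117 0.0004] 0.0014889202792028444
[0.5021 0.1419 0.    ] [0.5042 0.1393 0.    ] [ 0.5018  0.1422 -0.0038] 0.0009968534653809521
cradle [0.5858 0.0677 0.    ] -0.09774421462309385
cradle [0.5861 0.0673 0.    ] -0.09725160305802495
dot (array([ 0.543 , -0.0801,  0.0393]), np.float64(0.0006644549634252556))
[[ 0.62   -0.0684  0.022 ]
 [ 0.6168 -0.1092  0.022 ]
 [ 0.4673 -0.0919  0.022 ]
 [ 0.4706 -0.0518  0.022 ]] [ 0.5437 -0.0803  0.022 ]
-0.11304995478443704 0.150420707034112
bottle [0.5668 0.2513 0.03  ]
dish [0.7828 0.0197 0.03  ]
obj [ 0.483  -0.3979  0.03  ]
```
Cradle: center (0.586,0.0675), yaw of y axis -0.0977 (world). Length check 0.180 ok. Pillar center (0.5437,-0.0803), axis -0.113: only 0.015 rad out of parallel. 

Two views agree to about 1 mm. The cradle is at (0.586, 0.0675) with its y axis at yaw -0.098. The pillar is at (0.544, -0.080), dot at z = 0.039, nearly parallel to the groove at cradle x = +0.151, y = -0.028. I'll turn the tool so its y axis lies along the groove.

```bash
python3 nudge.py '{"moves":[[0, 0, 0, 0.125], [0, 0, 0, 0.125], [0, 0, 0, 0.125], [0, 0, 0, 0.125], [0, 0, 0, 0.125], [0, 0, 0, 0.125], [0, 0, 0, 0.125], [0, 0, 0, 0.125], [0, 0, 0, 0.125], [0, 0, 0, 0.125], [0, 0, 0, 0.093], [0, 0, 0, 0]]}' 0.08
cat >> m.py <<'E'
yaw=-0.0977;Y=np.array([np.cos(yaw),np.sin(yaw)]);X=np.array([Y[1],-Y[0]]);C0=np.array([.586,.0675])
def cr(p):d=np.array(p)[:2]-C0;return d@X,d@Y
def state():
    from rig import robot
    o=robot.get_obs();r=R.from_quat(o["tool_rot"]).as_matrix();x,y=cr(o["position"])
    print("t %.2f cradle x %.4f y %.4f z %.4f yawerr %.4f"%(o["time"],x,y,o["position"][2],np.arctan2(r[1,1],r[0,1])-yaw),o["ft_force"].round(1))
E
python3 -c "import m;m.state()"
```

```text
time: 1.1
position: [0.1998, 0.5917, 0.222]
tool_rot: [0.741, 0.671, -0.001, 0.0]
ft_force: [-0.1, -0.5, 0.1]
grip_width: 0.08
grip_force: 0.0
t 1.10 cradle x -0.4841 y -0.4355 z 0.2220 yawerr -0.0018 [-0.1 -0.5  0.1]
```

```bash
python3 nudge.py '{"moves":[[-0.034, 0.02, 0, 0], [-0.034, 0.02, 0, 0], [-0.034, 0.02, 0, 0], [-0.034, 0.02, 0, 0], [-0.034, 0.02, 0, 0], [-0.034, 0.02, 0, 0], [-0.034, 0.02, 0, 0], [-0.034, 0.02, 0, 0], [-0.034, 0.02, 0, 0], [-0.034, 0.02, 0, 0], [-0.034, 0.02, 0, 0], [-0.034, 0.02, 0, 0], [-0.034, 0.02, 0, 0], [-0.034, 0.02, 0, 0], [-0.034, 0.02, 0, 0], [-0.034, 0.02, 0, 0], [-0.034, 0.02, 0, 0], [-0.034, 0.02, 0, 0], [-0.034, 0.02, 0, 0], [-0.034, 0.02, 0, 0]]}'
python3 -c "import m;m.state()"
```

```text
time: 2.77
position: [0.5318, -0.1257, 0.2224]
tool_rot: [0.74, 0.672, -0.0, -0.0]
ft_force: [0.8, 0.3, 0.1]
grip_width: 0.08
grip_force: 0.0
t 2.77 cradle x 0.1976 y -0.0351 z 0.2224 yawerr 0.0019 [0.8 0.3 0.1]
```

```bash
python3 nudge.py '{"moves":[[-0.004, 0.008, 0.03, 0], [0, 0, 0.03, 0], [0, 0, 0.03, 0], [0, 0, 0.03, 0], [0, 0, 0.03, 0], [0, 0, 0.03, 0], [0, 0, 0.015, 0], [0, 0, 0.007, 0], [0, 0, 0.004, 0], [0, 0, 0, 0]]}'
python3 -c "import m;m.state()"
python3 - <<'E'
from rig import robot
import cv2
c=robot.camera("scene")["img"][130:250,240:400,::-1];cv2.imwrite("pics/s1.png",cv2.resize(c,None,fx=4,fy=4))
E
```

```text
time: 3.6
position: [0.5392, -0.1286, 0.0162]
tool_rot: [0.741, 0.672, -0.0, -0.0]
ft_force: [0.1, 0.4, 0.0]
grip_width: 0.0798
grip_force: 0.0
t 3.60 cradle x 0.1997 y -0.0275 z 0.0162 yawerr 0.0008 [0.1 0.4 0. ]
```

View pics/s1.png

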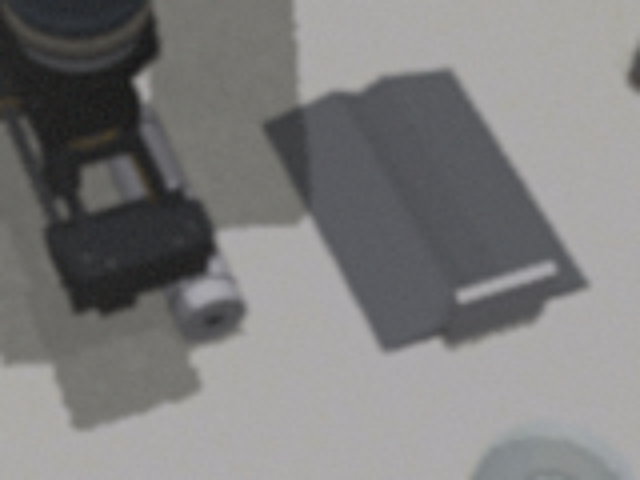

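The picture shows the hand lined up behind the pillar, whose free end is at about (210,310), with the fingers clear of it. Next I'll lower slightly and roll it.

```bash
python3 nudge.py '{"moves":[[0.004, 0, 0.004, 0], [0.004, 0, 0, 0], [0.004, 0, 0, 0], [0.003, 0, 0, 0], [0.003, 0, 0, 0], [0.003, 0, 0, 0], [0.003, 0, 0, 0], [0.003, 0, 0, 0], [0.004, 0, 0, 0], [0.004, 0, 0, 0], [0.004, 0, 0, 0], [0.004, 0, 0, 0], [0.004, 0, 0, 0], [0.004, 0, 0, 0], [0.004, 0, 0, 0], [0.004, 0, 0, 0], [0.004, 0, 0, 0], [0.004, 0, 0, 0], [0.004, 0, 0, 0]]}'
python3 - <<'E'
import m;m.state()
from rig import robot
import cv2
c=robot.camera("scene")["img"][130:250,240:400,::-1];cv2.imwrite("pics/s2.png",cv2.resize(c,None,fx=4,fy=4))
c=robot.camera("top")["img"][:,:,::-1];cv2.imwrite("pics/t2.png",c)
E
```

```text
time: 5.23
position: [0.5461, -0.0575, 0.0125]
tool_rot: [0.741, 0.672, 0.0, 0.0]
ft_force: [0.7, 0.5, -0.4]
grip_width: 0.08
grip_force: 0.1
t 5.23 cradle x 0.1283 y -0.0275 z 0.0125 yawerr -0.0003 [ 0.7  0.5 -0.4]
```

View pics/s2.png

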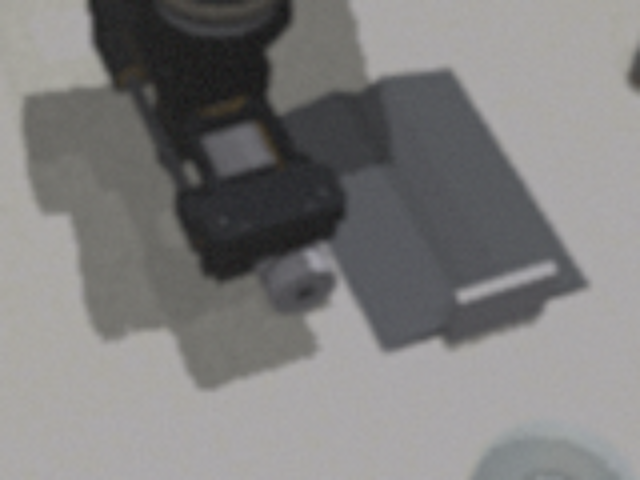

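The pillar has rolled with the hand to the foot of the ramp, with its end hole at crop (305,292). I'll push on up the ramp.

```bash
python3 nudge.py '{"moves":[[0.004, 0, 0, 0], [0.004, 0, 0, 0], [0.004, 0, 0, 0], [0.004, 0, 0, 0], [0.004, 0, -0.001, 0], [0.004, 0, -0.001, 0], [0.004, 0, -0.001, 0], [0.004, 0, -0.001, 0], [0.004, 0, 0, 0], [0.004, 0, 0, 0], [0.004, 0, 0, 0], [0.004, 0, 0, 0], [0.004, 0, 0, 0], [0.004, 0, 0, 0], [0.004, 0, 0, 0], [0.004, 0, 0, 0], [0.004, 0, 0, 0]]}'
python3 - <<'E'
import m;m.state()
print(m.cr(m.atz("scene",(316.2-.375,203-.375),.02)))
from rig import robot
import cv2
c=robot.camera("scene")["img"][130:250,240:400,::-1];cv2.imwrite("pics/s3.png",cv2.resize(c,None,fx=4,fy=4))
E
```

```text
time: 6.75
position: [0.5526, 0.0102, 0.0165]
tool_rot: [0.741, 0.672, -0.0, -0.0]
ft_force: [-1.3, -3.9, 1.8]
grip_width: 0.08
grip_force: 2.2
t 6.75 cradle x 0.0603 y -0.0276 z 0.0165 yawerr -0.0003 [-1.3 -3.9  1.8]
(np.float64(0.0980553255263373), np.float64(0.04828201289441107))
```

View pics/s3.png

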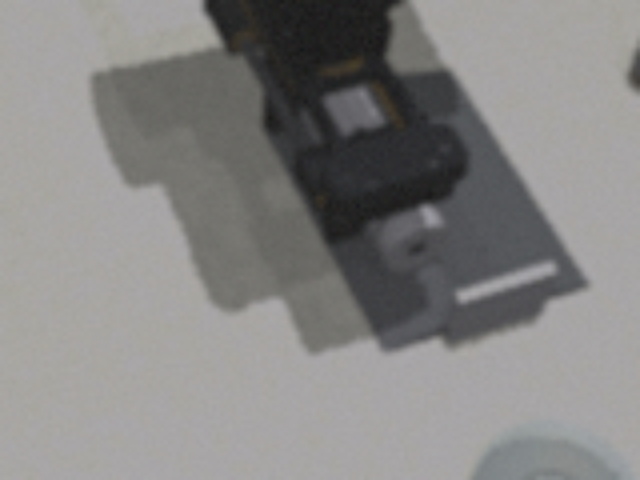

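The pillar is on the ramp with its end at (410,240), and the fingers are pushing with about 4 N. I'll go slowly over the lip.

```bash
python3 nudge.py '{"moves":[[0.003, 0, 0, 0], [0.003, 0, 0, 0], [0.003, 0, 0, 0], [0.003, 0, 0, 0], [0.003, 0, 0, 0], [0.003, 0, 0, 0], [0.002, 0, 0, 0], [0.002, 0, 0, 0], [0.002, 0, 0, 0], [0, 0, 0, 0], [0, 0, 0, 0], [0, 0, 0, 0], [0, 0, 0, 0]]}'
python3 - <<'E'
import m;m.state()
from rig import robot
import cv2
c=robot.camera("scene")["img"][130:250,240:400,::-1];cv2.imwrite("pics/s4.png",cv2.resize(c,None,fx=4,fy=4))
E
```

```text
time: 7.88
position: [0.5551, 0.0336, 0.0166]
tool_rot: [0.741, 0.672, -0.0, -0.0]
ft_force: [-0.1, -0.2, 0.3]
grip_width: 0.0802
grip_force: 0.0
t 7.88 cradle x 0.0368 y -0.0275 z 0.0166 yawerr -0.0005 [-0.1 -0.2  0.3]
```

View pics/s4.png

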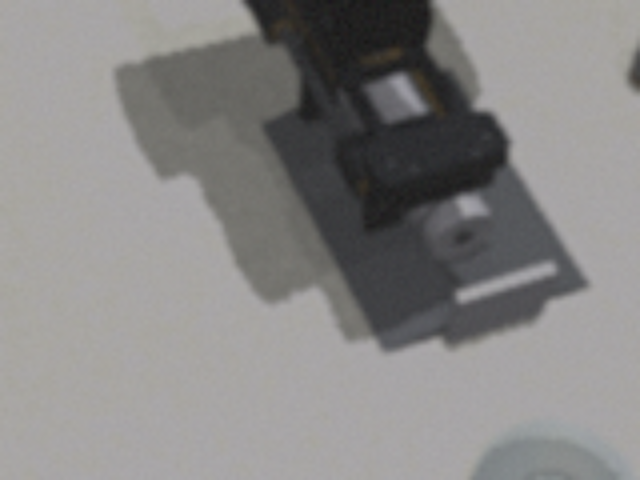

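Force is back to zero and the pillar's end hole is at crop (463,235), so it appears to be in the groove. I'll check the numbers and back the hand off.

```bash
python3 nudge.py '{"moves":[[-0.015, 0, 0, 0], [-0.015, 0, -0.01, 0], [0, 0, -0.03, 0], [0, 0, -0.03, 0], [0, 0, -0.03, 0], [0, -0.03, -0.01, 0], [0, -0.04, 0, 0], [0.015, -0.035, 0, 0], [0.03, -0.02, 0, 0], [0.02, 0, 0, 0], [0, 0, 0, 0]]}' 0.0 5
python3 - <<'E'
import m;m.state()
print(m.cr(m.atz("scene",(355.4-.375,188.4-.375),.026)))
from rig import robot
import cv2
c=robot.camera("scene")["img"][130:250,240:400,::-1];cv2.imwrite("pics/s5.png",cv2.resize(c,None,fx=4,fy=4))
t=robot.camera("top")["img"][170:275,155:285,::-1];cv2.imwrite("pics/t5.png",cv2.convertScaleAbs(cv2.resize(t,None,fx=5,fy=5,interpolation=2),alpha=1.5))
E
```

```text
time: 8.85
position: [0.4323, 0.0831, 0.1269]
tool_rot: [0.74, 0.673, 0.0, -0.001]
ft_force: [1.2, -0.7, 0.1]
grip_width: 0.0151
grip_force: 0.0
t 8.85 cradle x -0.0006 y -0.1545 z 0.1269 yawerr 0.0023 [ 1.2 -0.7  0.1]
(np.float64(0.0001412549304062548), np.float64(0.0464483639438117))
```

View pics/t5.png

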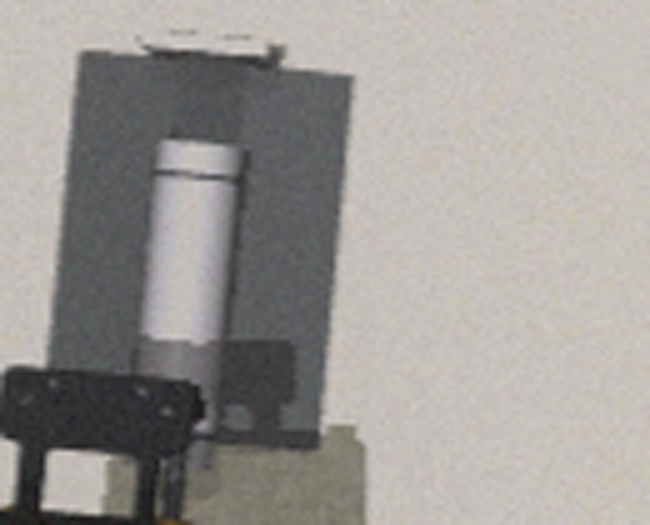

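The pillar lies centred in the groove (x ≈ 0, near end at y ≈ -0.1035). The hand is behind its open end, fingers closing. I'll lower it and slide the pillar.

```bash
python3 nudge.py '{"moves":[[0, -0.005, 0.03, 0], [0, 0, 0.03, 0], [0, 0, 0.03, 0], [0, 0, 0.012, 0], [0, 0, 0.006, 0], [0, 0, 0, 0]]}' 0.0 5 && python3 -c "import m;m.state()" && python3 nudge.py '{"moves":[[0, 0.005, 0, 0], [0, 0.005, 0, 0], [0, 0.005, 0, 0], [0, 0.005, 0, 0], [0, 0.005, 0, 0], [0, 0.004, 0, 0], [0, 0.003, 0, 0], [0, 0.003, 0, 0], [0, 0.003, 0, 0], [0, 0.003, 0, 0], [0, 0.003, 0, 0], [0, 0.003, 0, 0], [0, 0.003, 0, 0], [0, 0.003, 0, 0]]}'
python3 -c "import m;m.state()"
```

```text
time: 9.45
position: [0.4293, 0.0803, 0.0172]
tool_rot: [0.741, 0.671, -0.001, -0.001]
ft_force: [-1.1, 0.1, 0.0]
grip_width: 0.0004
grip_force: 0.0
t 9.45 cradle x 0.0025 y -0.1572 z 0.0172 yawerr -0.0016 [-1.1  0.1  0. ]
time: 10.62
position: [0.48, 0.0763, 0.0184]
tool_rot: [0.741, 0.672, -0.001, -0.002]
ft_force: [-3.7, 0.5, 2.4]
grip_width: 0.0004
grip_force: 1.8
t 10.62 cradle x 0.0016 y -0.1063 z 0.0184 yawerr -0.0001 [-3.7  0.5  2.4]
```

```bash
python3 nudge.py '{"moves":[[0, 0.003, 0, 0], [0, 0.003, 0, 0], [0, 0.003, 0, 0], [0, 0.003, 0, 0], [0, 0.003, 0, 0], [0, 0.003, 0, 0], [0, 0.003, 0, 0], [0, 0.003, 0, 0], [0, 0.002, 0, 0], [0, 0, 0, 0], [0, 0, 0, 0]]}'
python3 - <<'E'
import m;m.state()
from rig import robot
import cv2
t=robot.camera("top")["img"][170:275,155:285,::-1];cv2.imwrite("pics/t6.png",cv2.convertScaleAbs(cv2.resize(t,None,fx=5,fy=5,interpolation=2),alpha=1.5))
E
```

```text
time: 11.53
position: [0.5088, 0.0734, 0.0187]
tool_rot: [0.741, 0.672, 0.001, 0.001]
ft_force: [-0.9, 0.5, 0.6]
grip_width: 0.0007
grip_force: 0.2
t 11.53 cradle x 0.0017 y -0.0774 z 0.0187 yawerr -0.0004 [-0.9  0.5  0.6]
```

View pics/t6.png

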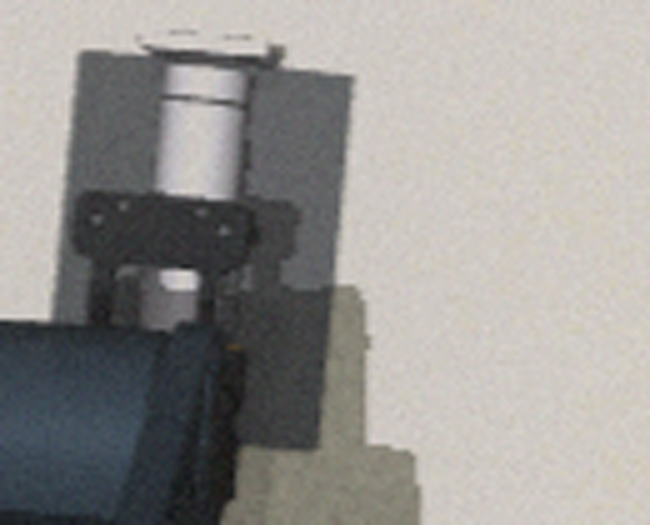

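The pillar's end at (205,65) is almost at the plate, with a small gap left. I'll creep forward and watch the force.

```bash
python3 nudge.py '{"moves":[[0, 0.001, 0, 0], [0, 0.001, 0, 0], [0, 0.0005, 0, 0]]}';python3 -c "import m;m.state()";python3 nudge.py '{"moves":[[0, 0.001, 0, 0], [0, 0, 0, 0]]}';python3 -c "import m;m.state()"
```

```text
time: 11.83
position: [0.509, 0.0734, 0.0186]
tool_rot: [0.741, 0.672, -0.001, -0.001]
ft_force: [-4.0, -0.4, 2.3]
grip_width: 0.0003
grip_force: 2.2
t 11.83 cradle x 0.0017 y -0.0772 z 0.0186 yawerr -0.0002 [-4.  -0.4  2.3]
time: 12.0
position: [0.5107, 0.0732, 0.0186]
tool_rot: [0.741, 0.672, -0.0, -0.0]
ft_force: [-3.0, 0.3, 2.3]
grip_width: 0.0005
grip_force: 1.8
t 12.00 cradle x 0.0016 y -0.0755 z 0.0186 yawerr -0.0002 [-3.   0.3  2.3]
```

```bash
for i in 1 2 3; do python3 nudge.py '{"moves":[[0, 0.001, 0, 0], [0, 0, 0, 0], [0, 0, 0, 0]]}' >/dev/null;python3 -c "import m;m.state()"; done
```

```text
t 12.25 cradle x 0.0016 y -0.0739 z 0.0186 yawerr -0.0003 [-3.8  0.3  2.3]
t 12.50 cradle x 0.0016 y -0.0728 z 0.0186 yawerr -0.0003 [-3.8 -0.2  3.1]
t 12.75 cradle x 0.0017 y -0.0718 z 0.0186 yawerr -0.0003 [-4.   0.1  2.4]
```

```bash
for i in 1 2; do python3 nudge.py '{"moves":[[0, 0.001, 0, 0], [0, 0, 0, 0], [0, 0, 0, 0]]}' >/dev/null;python3 -c "import m;m.state()"; done
python3 - <<'E'
from rig import robot
import cv2
c=robot.camera("scene")["img"][130:250,240:400,::-1];cv2.imwrite("pics/s7.png",cv2.resize(c,None,fx=4,fy=4))
E
```

```text
t 13.00 cradle x 0.0016 y -0.0708 z 0.0186 yawerr -0.0004 [-2.9  0.5  2.4]
t 13.25 cradle x 0.0016 y -0.0704 z 0.0185 yawerr -0.0003 [-5.   0.6  3.8]
```

View pics/s7.png

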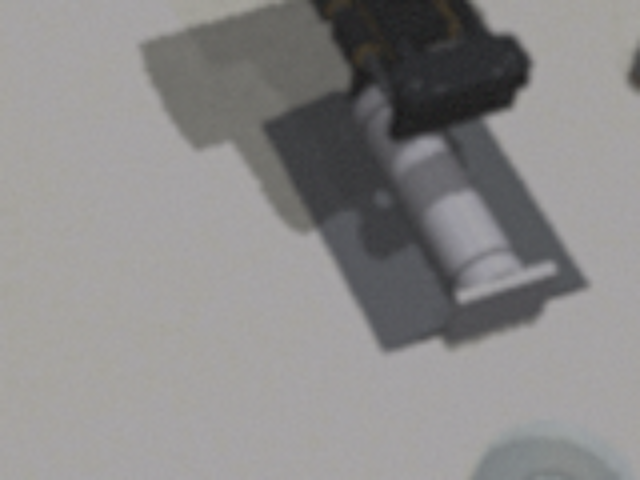

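The pillar's end is visually at the plate (about (490,280)), and the tool now moves less than commanded. One more push should confirm the stop.

```bash
for i in 1 2; do python3 nudge.py '{"moves":[[0, 0.001, 0, 0], [0, 0, 0, 0]]}' >/dev/null;python3 -c "import m;m.state()"; done
```

```text
t 13.47 cradle x 0.0017 y -0.0705 z 0.0185 yawerr -0.0002 [-6.2  0.9  5.4]
t 13.63 cradle x 0.0016 y -0.0705 z 0.0185 yawerr -0.0001 [-7.3  0.4  7.7]
```

The tool has stopped and the force is rising, so the pillar is against the plate. I'll back off along the groove, then lift clear.

```bash
python3 nudge.py '{"moves":[[0, -0.004, 0, 0], [0, -0.015, 0, 0], [0, -0.03, 0, 0], [0, -0.03, -0.02, 0], [0, 0, -0.04, 0], [0, 0, -0.04, 0], [0, 0, -0.04, 0], [0, 0, 0, 0], [0, 0, 0, 0], [0, 0, 0, 0], [0, 0, 0, 0], [0, 0, 0, 0]]}'
python3 - <<'E'
import m;m.state()
from rig import robot
import cv2
t=robot.camera("top")["img"][:,:,::-1];s=robot.camera("scene")["img"][130:270,240:420,::-1]
a=cv2.convertScaleAbs(cv2.resize(t[110:270,90:290],None,fx=2,fy=2,interpolation=2),alpha=1.5);b=cv2.resize(s,(411,320))
cv2.imwrite("pics/f.png",cv2.resize(cv2.hconcat([a,b]),(800,316)))
E
```

```text
time: 14.63
position: [0.439, 0.0801, 0.1572]
tool_rot: [0.741, 0.672, -0.001, -0.001]
ft_force: [-0.9, 0.6, 1.2]
grip_width: 0.0006
grip_force: 0.0
t 14.63 cradle x 0.0018 y -0.1475 z 0.1572 yawerr -0.0005 [-0.9  0.6  1.2]
```

View pics/f.png

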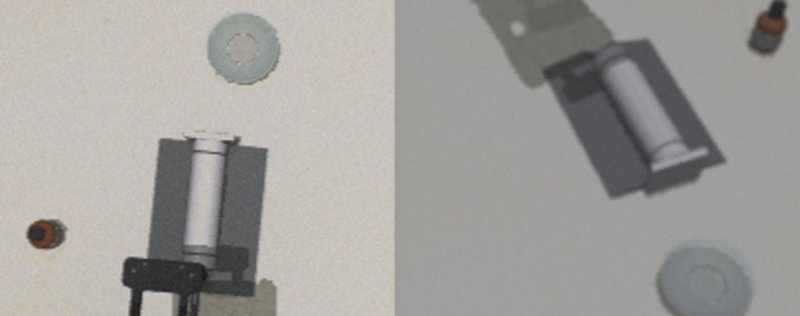

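The pillar sits in the groove against the stop plate (left view (210,140)). The bottle and dish are undisturbed and the hand is clear, so I'll hand in.

```bash
python3 -c "
from rig import robot
print(robot.hand_in())"
```

```text
the job is handed in; nothing more can be done
None
```

The job is handed in, with no verdict returned: the pillar was rolled up the ramp into the V-groove and slid until it stopped against the plate, the hand is clear, and neither the bottle nor the dish looks moved (the objective, well away from the arm's path, was not in the final picture).

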